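# Load the dish port under its spring flap

## Robot

A 6-joint arm with a two-finger parallel gripper is mounted at the origin on the work surface; the furniture and walls round the work are solid. World frame = base frame: x ahead of the robot, y to its left, z up, the work surface at z = 0. Lengths are in m, angles in rad, forces in N, time in s.
With the tool pointing down it reaches from about 0.35 to 0.925 m from the base axis. Payload 6.4 kg.
Tool frame: the origin (TCP) lies at the very end of the fingers, on their centre line; the grasp point (between the pads) lies 19 mm behind it; z points along the fingers, x is the direction in which the jaws open and shut, and the axes are right-handed (so a half turn about z gives the same grasp; the last joint's range is limited). The gripper opens to 85 mm and grips with 20 to 120 N. Pads are 22 mm wide; open, the fingers measure 114 mm over their backs; the gripper's body (76 mm by 85 mm) begins 54 mm behind the grasp point. The pads swing forward as they close: fully open they stand 13 mm farther back than shut.
Start: joints at [1.11, 0.245, 1.558, -0, 1.339, -0.174], TCP at [0.184, 0.623, 0.231] pointing down, gripper open.
Joint ranges: [-3.13, 3.13], [-1.02, 2.26], [0.13, 2.54], [-0.95, 4.09], [0.21, 2.88], [-2.74, 2.74]. Speed limits (rad/s): [2.57, 2.57, 3.14, 3.14, 3.14, 3.14].

## Interface

Orientations are given as a 3x3 rotation matrix whose columns are the frame's x, y, z axes.
In Python, from cell import arm, vision gives the robot as it stands. The module is installed in compiled form; this text tells all that it offers.
- The arm moves only by the tool apply_moves, never from a script. Its argument "moves" is a list of rows, each a list of 7 numbers: the turn, a rotation vector about the tool's x, y, z in rad, then the shift along the tool's x, y, z in m, then the closure, from 0 (fully open) to 1 (shut). In form: [[rx, ry, rz, tx, ty, tz, claw], ...]. A call has 1 to 10 rows; each row is the pose to reach, as a shift and turn from the pose measured when the call began, along the tool's axes at that moment; what a row does not reach only later rows make up. A row lasts 1/12 s, in which the tool goes at most 41.7 mm and 7.16 degrees, less where a joint would pass 70% of its speed; a pose out of reach is approached as far as the arm can. A call with a gripper value outside its range is refused whole. The fingers move at their own pace and stop on an object; the grip force is fixed at half the most. Time passes only in rows, so rows that repeat a pose let the fingers close. It gives the time, the measured TCP pose, the force and the opening at its end, in the units of the state.
- arm.get_state(): the state, without advancing time (a new reading comes with each control period).
- vision.snapshot(name): name is "scene" or "top" or "wrist"; returns (picture, depth): 420x560x3 uint8, blue, green, red; 420x560 float32, m along the optical axis (not along the pixel's ray), 0 where there is no reading.
- vision.camera_info(name): a dict with "fov_y" (degrees; the focal length in pixels is half the picture's height over the tangent of half this angle, whatever the lens; pixels are square), "cx", "cy" (the principal point, pixels), "rvec" (rotation vector, rad) and "tvec" (3), from world to camera coordinates, as OpenCV has them. Camera axes: x right, y down, z forward; pixel columns grow to the right and rows downward; lengths in m; the calibration is good to about 2 mm. A picture is of the moment at which its call begins: read the wrist's pose just before it. camera_info takes no time and is no camera call; for the wrist camera it gives the pose at the moment of the call.
- arm.hand_in(): hands the job in, once; it reports no verdict.
The state is a dict: "t": time; "joint_pos": joint angles; "dq": joint speeds; "effort": joint torques, N m; "ee_pos": TCP position; "ee_rot": TCP orientation; "wrist_force": force on the tool from outside, world axes, zero at the start; "wrist_torque": the same for the moment, N m; "finger_gap": finger opening in m.
Only numpy, scipy, OpenCV 4.12 (cv2) and the standard library are available. Lean on these libraries where they do the work, as an engineer would, in place of code of your own. Each camera call takes 0.05 s, during which the arm holds its last target.

## Task

Load the dish into the dish port: with one fingertip press the treadle down and hold the spring flap open, and while it is held push the carrier in by its upright bar with the other fingertip until it is fully home against the back stop. Then back away and let the flap close behind the dish. Only push the carrier, never lift it; keep the flap off the dish and leave the other glassware where it stands.

Things in the scene. Friction and masses are not known exactly. Their poses are not given: they have to be found in the camera images.
- dish_port: Fixed low grey loading port, 293 x 156 mm. Origin on the bench at the doorway, on the channel's midline. +x: push direction (approach to x = -195 mm, bay from 0 to the back stop's face at 84 mm); +y: treadle side; z up. Channel floor z = 4 mm, 85 mm wide between 8 mm high rails. Two bearing posts (10 x 12 mm, top z = 44) at y = 51, x = -188 and -30 mm; low bay walls to z = 28.
- flap (a joint): Spring flap, a seesaw on a shaft (radius 4 mm) along the port's x at y = 46, z = 38 mm: bay cover with front curtain on the -y side, treadle on the +y side. Rad: 0 closed (spring), 0.85 fully open (stop); pressing the treadle opens it, 4 to 9 N; let go, it closes by itself. From 0.5 up the dish passes with room. Open, the cover (x = -4 to 84 mm) rises to z = 105 mm at its far edge.
- treadle_mid (a point): Middle of the treadle's upper face (black rubber), 30 mm from the shaft. Flat plate, x = -182 to -52 mm in the port, 50 mm out from the shaft: a fingertip can slide along it while holding it down. Closed, it slopes up outward by 0.4 rad (this point 52 mm above the bench); at flap 0.7, down outward by 0.3 rad (32 mm). A fingertip 25 mm from the shaft, 34 mm high, holds the flap at about 0.7.
- curtain_edge (a point): Middle of the lower edge of the flap's front curtain (72 mm wide, 3 mm thick, at x = -4 to -1 mm in the port's frame). Closed, it is 11 mm above the channel floor and stops the dish; it swings up with the flap.
- carrier: White loose carrier, about 0.3 kg, in the channel: plate 80 x 79 x 4 mm with a low ring (to 8 mm) for the dish; behind it a 36 mm wide tongue ending in an upright push bar (6 mm thick, 60 mm wide, 48 mm high). Origin under the ring's centre, on the underside; +x to the bay; front edge at 40 mm. Fully home, its origin is at x = 44 mm in the port's frame; it starts at -72 to -50 mm.
- bar_back (a point): Middle of the back face of the carrier's push bar, where to push: 95 mm behind the carrier's origin, 30 mm above its underside. The bar stays outside the doorway when the carrier is home (this face at x = -51 mm in the port's frame).
- dish: Glass petri dish with lid, 69 mm wide, 15 mm high, loose in the carrier's ring; origin under its centre, 4 mm above the carrier's underside.
- spare_dish: Another petri dish, 69 x 15 mm, on the bench beyond the port; not to be disturbed.
- dark_bottle: Small dark reagent bottle, 51 mm wide, 93 mm high, left of the port; not to be disturbed.
- cylinder: Measuring cylinder with a foot, 55 x 63 x 151 mm, at the right; not to be disturbed.
- burette_stand_a: Fixed titration stand at the left, nearer the robot: cream base 285 x 218 x 46 mm, origin under its centre on the bench. Tall obstacles: a rod (13 mm thick, up to 0.8 m) at x = 106, y = 0 mm in its frame, and a burette (18 mm thick, from 0.35 m up) at x = 26, y = 68 mm, with clamps between at about 0.5 m. An arm that comes from the left must fold back or go round it.
- beaker: Glass beaker, 56 x 59 x 100 mm, at the right of the port's entry; not to be disturbed.
Not all that is in view belongs to the job. What is shaped like the carrier but green is not meant.

How it is judged:
On the way, in this order (a step that is already met when the one before it is completed fails the run):
1. the flap is held open by a fingertip on the treadle, the carrier still outside (value of joint flap above 0.45 rad and contact force between the fingers and flap above 0.5 N and x of carrier in the frame of dish_port below -0.03 m), for 0.1 s.
2. the carrier is home while a fingertip still holds the flap open (x of carrier in the frame of dish_port above 0.038 m and value of joint flap above 0.4 rad and contact force between the fingers and flap above 0.5 N), for 0.05 s.
At the end, for the whole second after the job is handed in: The carrier stands at rest on the channel floor within 6 mm of fully home (its origin beyond x = 38 mm in the port's frame), the dish in its ring, and the flap is closed (below 0.05 rad) (x of carrier in the frame of dish_port above 0.038 m and value of joint flap below 0.05 rad and z of carrier in the frame of dish_port below 0.008 m and linear speed of carrier below 0.02 m/s and distance between dish and carrier below 0.012 m); the robot touches nothing.
It fails at once if the carrier is lifted by more than 8 mm or tipped (z of carrier in the frame of dish_port above 0.012 m or angle between carrier's own z axis and vertical above 0.2 rad).
It fails at once if the dish leaves its ring in the carrier (distance between dish and carrier above 0.012 m).
It fails at once if the flap presses on the dish (over 3 N) (contact force between flap and dish above 3 N).
It fails at once if other glassware is moved by more than 20 mm or tipped (distance of any of spare_dish, dark_bottle, cylinder, beaker from where it was at the start of the episode above 0.02 m or angle between any of spare_dish, dark_bottle, cylinder, beaker's own z axis and vertical above 0.3 rad).
It also fails if it takes over 43 s, if anything falls off the work surface, if the arm or the gripper's body presses on something with over 40 N, if the wrist force passes 120 N, or if a joint passes its speed limit or range.

## Working session

There is one attempt and no reset: what is moved stays moved. The work goes in short steps, Python scripts to look and compute and a tool call to move; the robot and the scene stay as the last step left them, time stands still between calls to the robot, and variables do not carry over. Pictures are saved under pics/ and viewed, and the job is handed in when it is done.

Besides the shell and the picture viewer there is one more tool, called after "Request:" in YAML: its name, and indented under it one key for each argument. apply_moves: Moves the arm, as the interface text tells. Its arguments: {"type":"object","properties":{"moves":{"type":"array","items":{"type":"array","items":{"type":"number"}}}},"required":["moves"]}

```bash
ls; mkdir -p pics
python3 - <<'E'
from cell import arm, vision
import cv2
s=arm.get_state();print(s)
for n in("scene","top","wrist"):
    i=vision.camera_info(n);print(n,i)
    p,d=vision.snapshot(n);cv2.imwrite(f"pics/{n}0.png",p)
    import numpy as np; np.savez(f"{n}0.npz",p=p,d=d,rvec=i["rvec"],tvec=i["tvec"],fov=i["fov_y"],cx=i["cx"],cy=i["cy"])
E
```

```text
pics
{'t': 0.0, 'joint_pos': array([ 1.10987518e+00,  2.45815715e-01,  1.55902559e+00,  2.31527400e-05,
        1.33869595e+00, -1.74097577e-01]), 'dq': array([-3.28210598e-04,  7.19447980e-04, -8.09049029e-04,  1.80255628e-03,
        1.14914903e-03,  1.42761666e-05]), 'effort': array([-2.66319366e-03, -4.29509032e+01, -3.26123571e+01, -3.13141818e-04,
        5.54834318e-03, -1.53249385e-05]), 'ee_pos': array([0.18362365, 0.6229398 , 0.23017305]), 'ee_rot': array([[ 2.82911278e-01,  9.59145675e-01, -8.85087528e-04],
       [ 9.59144179e-01, -2.82912434e-01, -1.73164771e-03],
       [-1.91130468e-03, -3.59023883e-04, -9.99998109e-01]]), 'wrist_force': array([ 0.57057921, -0.06982566,  0.94840511]), 'wrist_torque': array([-0.0224277 ,  0.01311911, -0.03178913]), 'finger_gap': 0.08553393855344547}
scene {'fov_y': 50.066052331448674, 'cx': 279.3469932663606, 'cy': 209.99846975535368, 'rvec': array([ 2.40269756, -0.539696  ,  0.20752335]), 'tvec': array([-0.43362439,  0.15105534,  1.10383098])}
top {'fov_y': 42.4911658251866, 'cx': 279.7087777366809, 'cy': 210.6735424025454, 'rvec': array([ 2.21334547, -1.98341058,  0.21737157]), 'tvec': array([-0.08119693,  0.48287591,  1.36262348])}
wrist {'fov_y': 69.27537417360719, 'cx': 278.19832590871704, 'cy': 211.79592336334582, 'rvec': array([-2.31383293, -1.73179388, -0.25735432]), 'tvec': array([-0.64948748, -0.03931195,  0.38027259])}
```

View pics/scene0.png

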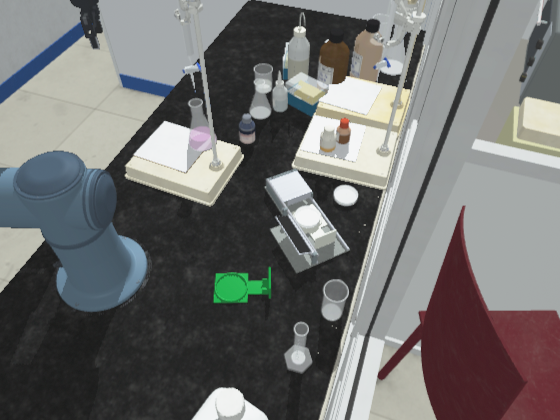

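View pics/top0.png

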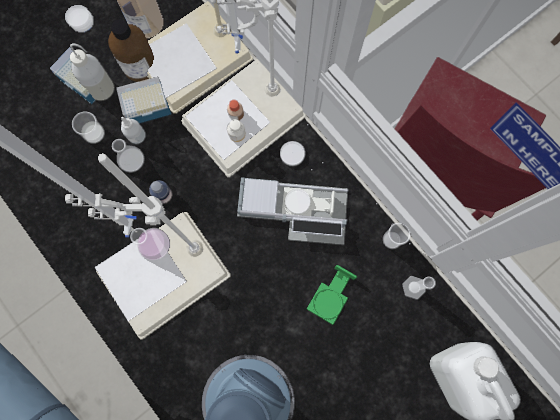

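View pics/wrist0.png

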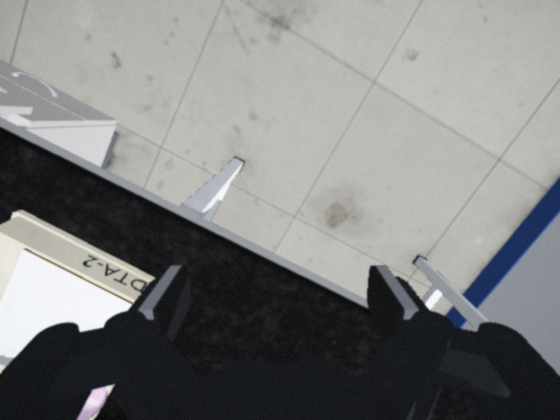

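The top view shows the port around (240–350, 178–243). The bay is at its left, the dish is at (298, 202), the bar at about (332, 203) and the black treadle at (317, 230). The green decoy is at (328, 298). Next I'll localise the port.

```bash
cat > h.py <<'E'
import numpy as np, cv2
def load(n): return np.load(n)
def cam(z):
    R,_=cv2.Rodrigues(z["rvec"]); f=210/np.tan(np.radians(float(z["fov"]))/2)
    return R,z["tvec"],f,float(z["cx"]),float(z["cy"])
def plane(z,u,v,h):
    R,t,f,cx,cy=cam(z); d=R.T@np.array([(u-cx)/f,(v-cy)/f,1]); c=-R.T@t
    return c+d*(h-c[2])/d[2]
def cloud(z):
    R,t,f,cx,cy=cam(z); d=z["d"]; v,u=np.mgrid[0:420,0:560]
    P=np.stack([(u-cx)/f*d,(v-cy)/f*d,d],-1); W=(P-t)@R; W[d==0]=np.nan; return W
def proj(z,p):
    R,t,f,cx,cy=cam(z); q=R@np.asarray(p)+t; return q[0]/q[2]*f+cx,q[1]/q[2]*f+cy
E
python3 - <<'E'
from h import *
z=load("top0.npz");s=load("scene0.npz")
cv2.imwrite("pics/tc.png",cv2.resize(z["p"][165:255,225:365],None,fx=5.6,fy=5.6,interpolation=cv2.INTER_CUBIC))
cv2.imwrite("pics/sc.png",cv2.resize(s["p"][160:280,250:370],None,fx=5,fy=5,interpolation=cv2.INTER_CUBIC))
W=cloud(z)
np.set_printoptions(precision=3,suppress=True)
for u,v in [(250,190),(298,202),(332,203),(317,230),(290,230),(160,190),(292,153),(240,180),(345,240),(397,235),(328,298),(250,400),(195,248)]: print(u,v,W[v,u])
E
```

```text
250 190 [0.54  0.058 0.036]
298 202 [ 0.524 -0.073  0.023]
332 203 [ 0.524 -0.162  0.055]
317 230 [ 0.447 -0.13   0.057]
290 230 [ 0.45  -0.06   0.004]
160 190 [0.503 0.285 0.083]
292 153 [ 0.664 -0.043  0.011]
240 180 [0.574 0.091 0.002]
345 240 [ 0.439 -0.21   0.002]
397 235 [ 0.467 -0.347  0.005]
328 298 [ 0.281 -0.178  0.002]
250 400 [ 0.049 -0.019  0.346]
195 248 [0.364 0.175 0.073]
```

View pics/tc.png

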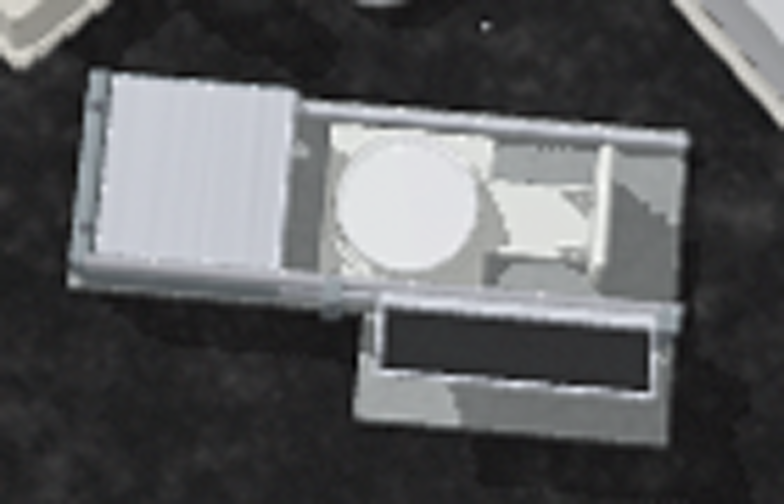

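View pics/sc.png

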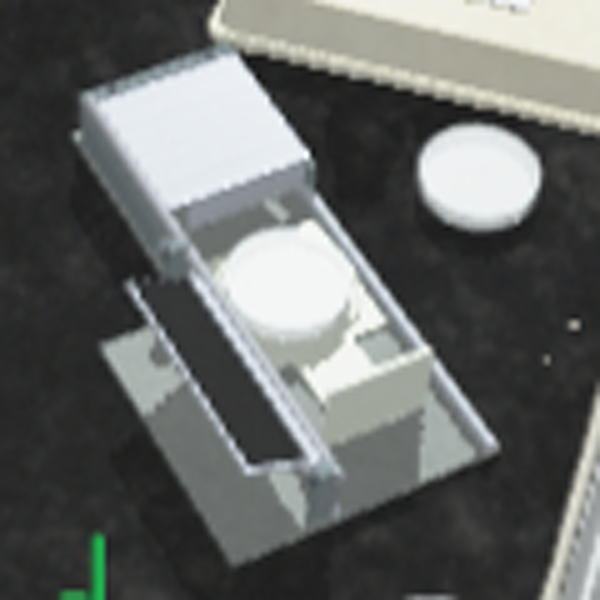

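Run:
```python
from h import *
np.set_printoptions(precision=4,suppress=True)
z=load("top0.npz");s=load("scene0.npz")
def T(u,v,h): return plane(z,(u+.5)/5.6+225-.5,(v+.5)/5.6+165-.5,h)
def S(u,v,h): return plane(s,(u+.5)/5+250-.5,(v+.5)/5+160-.5,h)
for nm,p in dict(baseNR=T(668,445,.004),baseNL=T(355,420,.004),farRailR=T(688,132,.012),farRailL=T(300,102,.012),
  shaftR=T(683,320,.042),shaftL=T(330,293,.042),bar1=T(606,146,.052),bar2=T(598,275,.052),
  barm=T(597,210,.052), barmR=T(612,210,.052),dish=T(408,203,.023),
  S_baseNR=S(235,566,.004),S_baseNL=S(100,345,.004),S_baseFR=S(498,450,.012),S_barTL=S(308,368,.052),S_barTR=S(430,350,.052),S_shaftR=S(330,472,.042),S_dish=S(290,280,.023),
  treadOR=S(250,472,.067),treadOL=S(128,283,.067)).items(): print(nm,p)
# depth
for n,zz in(("top",z),("scene",s)):
    W=cloud(zz); x,y,h=W[...,0],W[...,1],W[...,2]
    m=(x>.38)&(x<.62)&(y>-.25)&(y<.12)&(h>-.02)&(h<.12)
    for lo,hi in((.003,.03),(.03,.048),(.048,.075)):
        k=m&(h>lo)&(h<hi); P=W[k]; print(n,lo,len(P),P.min(0),P.max(0))
    b=zz["p"].astype(int);
```

```text
baseNR [ 0.4274 -0.2075  0.004 ]
baseNL [ 0.4231 -0.0575  0.004 ]
farRailR [ 0.5804 -0.2035  0.012 ]
farRailL [ 0.5748 -0.0143  0.012 ]
shaftR [ 0.4808 -0.2057  0.042 ]
shaftL [ 0.4756 -0.0395  0.042 ]
bar1 [ 0.5582 -0.1616  0.052 ]
bar2 [ 0.4958 -0.1633  0.052 ]
barm [ 0.5268 -0.1601  0.052 ]
barmR [ 0.5276 -0.1671  0.052 ]
dish [ 0.5275 -0.0717  0.023 ]
S_baseNR [ 0.4281 -0.2079  0.004 ]
S_baseNL [ 0.425  -0.0564  0.004 ]
S_baseFR [ 0.5771 -0.2079  0.012 ]
S_barTL [ 0.4979 -0.1466  0.052 ]
S_barTR [ 0.5587 -0.1627  0.052 ]
S_shaftR [ 0.482  -0.2004  0.042 ]
S_dish [ 0.5285 -0.073   0.023 ]
treadOR [ 0.4381 -0.1984  0.067 ]
treadOL [ 0.4346 -0.0704  0.067 ]
top 0.003 3313 [ 0.3801 -0.2499  0.003 ] [0.6199 0.1199 0.03  ]
top 0.03 1809 [ 0.4558 -0.2482  0.03  ] [0.6195 0.1198 0.048 ]
top 0.048 597 [ 0.4353 -0.2004  0.0481] [0.6194 0.1199 0.0663]
scene 0.003 3680 [ 0.3802 -0.2496  0.003 ] [0.62   0.1199 0.03  ]
scene 0.03 1460 [ 0.467  -0.2495  0.03  ] [0.6199 0.1188 0.048 ]
scene 0.048 568 [ 0.4366 -0.1996  0.048 ] [0.6149 0.1181 0.0657]
```

Request:
apply_moves:
  moves:
    - [0,0,0,0,0,-0.04,0]
    - [0,0,0,0,0,-0.08,0]
    - [0,0,0,0,0,-0.12,0]
    - [0,0,0,-0.02,0,-0.15,0]
    - [0,0,0,-0.06,0,-0.16,0]

```text
t: 0.57
ee_pos: [0.1681, 0.5678, 0.3959]
ee_rot: [[0.283, 0.959, 0.003], [0.959, -0.283, 0.006], [0.007, 0.001, -1.0]]
wrist_force: [0.4, 0.7, 1.2]
finger_gap: 0.0855
```

Run:
```python
from cell import arm
import numpy as np
np.set_printoptions(precision=5,suppress=True)
s=arm.get_state()
print(s["t"],s["joint_pos"],s["ee_pos"],s["ee_rot"],s["dq"])
```

```text
0.5667 [ 1.0917   0.02042  1.50989  0.00005  1.60419 -0.19238] [0.16808 0.56784 0.39589] [[ 0.28279  0.95918  0.00322]
 [ 0.95916 -0.28281  0.00631]
 [ 0.00696  0.00131 -0.99997]] [-0.15091 -1.23904  1.15125 -0.00622  0.14262 -0.1528 ]
```

Request:
apply_moves:
  moves:
    - [0,0,0,-0.04,0,0,0]
    - [0,0,0,-0.08,0,0,0]
    - [0,0,0,-0.12,0,0,0]
    - [0,0,0,-0.14,0,0,0]

```text
t: 0.9
ee_pos: [0.1272, 0.4308, 0.3949]
ee_rot: [[0.283, 0.959, 0.003], [0.959, -0.283, 0.006], [0.007, 0.002, -1.0]]
wrist_force: [0.1, 0.1, -0.5]
finger_gap: 0.0855
```

```bash
cat > fit.py <<'E'
import numpy as np
from scipy.optimize import least_squares
from cell import arm
np.set_printoptions(precision=4,suppress=True)
s=arm.get_state()
D=[([1.10987518,.245815715,1.55902559,0,1.33869595,-.1741],[0.18362365,0.6229398,0.23017305],0),
([1.0917,.02042,1.50989,0,1.60419,-.19238],[.16808,.56784,.39589],0)]
D.append((s["joint_pos"],s["ee_pos"],0))
print(s["joint_pos"],s["ee_pos"],s["ee_rot"])
# model: rot about z j1, pitch chain with lateral offset
def fk(j,p):
    h,L1,L2,Lw,lat,e,a=p
    t1=j[1];t2=j[1]+j[2];t3=t2+j[4]
    r=a+L1*np.sin(t1)+L2*np.sin(t2)+e*np.cos(t2)+Lw*np.sin(t3)
    z=h+L1*np.cos(t1)+L2*np.cos(t2)-e*np.sin(t2)+Lw*np.cos(t3)
    c,s_=np.cos(j[0]),np.sin(j[0])
    return np.array([r*c-lat*s_,r*s_+lat*c,z])
if __name__=="__main__":
    f=lambda p:np.r_[np.concatenate([fk(j,np.r_[p,0,0])-x for j,x,_ in D]),0.001*(p[3]-.25)]
    q=least_squares(f,[.3,.45,.45,.25,.1]); print(q.x,q.fun*1e3)
E
python3 fit.py
```

```text
[ 1.0301 -0.3382  1.8289  0.0003  1.6438 -0.2541] [0.1272 0.4308 0.3949] [[ 0.2827  0.9592  0.0035]
 [ 0.9592 -0.2827  0.0063]
 [ 0.0071  0.0015 -1.    ]]
[1.941  0.4112 0.559  1.9792 0.1126] [ 0.1485  0.3496  0.7717 -0.2033 -0.3414 -0.3548  0.1703  0.1953 -0.4169
  1.7292]
```

```bash
cat > rows.py <<'E'
import numpy as np
from cell import arm
from scipy.spatial.transform import Rotation as Ro
def rows(wps,claw=0):
    """wps: (x,y,z,az of tool x), tool down"""
    s=arm.get_state();R=s["ee_rot"];p=s["ee_pos"]
    for x,y,z,az in wps:
        c,q=np.cos(az),np.sin(az)
        Rt=np.array([[c,q,0],[q,-c,0],[0,0,-1]])
        r=Ro.from_matrix(R.T@Rt).as_rotvec(); t=R.T@(np.array([x,y,z])-p)
        print([round(float(v),3) for v in np.r_[r,t]]+[claw])
E
python3 - <<'E'
from rows import *
a=np.array([.127,.431,.395,1.284]);b=np.array([.017,.247,.42,1.284])
rows([a+(b-a)*k/6 for k in range(1,7)])
E
```

```text
[0.002, -0.007, 0.0, -0.034, -0.009, -0.005, 0]
[0.002, -0.007, 0.0, -0.069, -0.018, -0.009, 0]
[0.002, -0.007, 0.0, -0.104, -0.027, -0.013, 0]
[0.002, -0.007, 0.0, -0.138, -0.036, -0.018, 0]
[0.002, -0.007, 0.0, -0.173, -0.045, -0.022, 0]
[0.002, -0.007, 0.0, -0.207, -0.054, -0.027, 0]
```

Request:
apply_moves:
  moves:
    - [0,0,0,-0.035,-0.01,-0.005,0]
    - [0,0,0,-0.07,-0.02,-0.01,0]
    - [0,0,0,-0.105,-0.025,-0.015,0]
    - [0,0,0,-0.14,-0.035,-0.02,0]
    - [0,0,0,-0.175,-0.045,-0.025,0]
    - [0,0,0,-0.205,-0.055,-0.03,0]

```text
t: 1.4
ee_pos: [0.0154, 0.2477, 0.4233]
ee_rot: [[0.283, 0.959, 0.004], [0.959, -0.283, 0.007], [0.007, 0.002, -1.0]]
wrist_force: [-0.7, 0.6, 0.8]
finger_gap: 0.0853
```

Run:
```python
from rows import *
np.set_printoptions(precision=4,suppress=True)
s=arm.get_state();print(s["t"],s["joint_pos"],s["ee_pos"])
r,l=.22,.1126
w=[]
for j in np.linspace(.93,-.2,10):
    w.append((r*np.cos(j)-l*np.sin(j),r*np.sin(j)+l*np.cos(j),.42,j+.254))
rows(w)
```

```text
1.4 [ 1.0375 -0.9186  2.11    0.0002  1.9425 -0.2462] [0.0154 0.2477 0.4233]
[0.001, -0.007, 0.1, 0.003, 0.026, 0.003, 0]
[0.001, -0.008, 0.225, 0.005, 0.057, 0.003, 0]
[0.0, -0.008, 0.351, 0.003, 0.088, 0.003, 0]
[-0.0, -0.008, 0.476, -0.003, 0.118, 0.003, 0]
[-0.001, -0.008, 0.602, -0.013, 0.148, 0.003, 0]
[-0.001, -0.008, 0.728, -0.026, 0.176, 0.003, 0]
[-0.002, -0.008, 0.853, -0.043, 0.202, 0.003, 0]
[-0.002, -0.008, 0.979, -0.063, 0.226, 0.003, 0]
[-0.003, -0.008, 1.104, -0.086, 0.247, 0.003, 0]
[-0.003, -0.007, 1.23, -0.111, 0.265, 0.003, 0]
```

Request:
apply_moves:
  moves:
    - [0,-0.005,0.1,0.003,0.026,0.003,0.3]
    - [0,-0.005,0.22,0.005,0.057,0.003,0.3]
    - [0,-0.005,0.345,0.003,0.088,0.003,0.3]
    - [0,-0.005,0.47,-0.003,0.118,0.003,0.3]
    - [0,-0.005,0.595,-0.013,0.148,0.003,0.3]
    - [0,-0.005,0.72,-0.026,0.176,0.003,0.3]
    - [0,-0.005,0.845,-0.043,0.202,0.003,0.3]
    - [0,-0.005,0.97,-0.063,0.226,0.003,0.3]
    - [0,-0.005,1.09,-0.086,0.247,0.003,0.3]
    - [0,-0.005,1.21,-0.111,0.265,0.003,0.3]

```text
t: 2.23
ee_pos: [0.2385, 0.0648, 0.4195]
ee_rot: [[0.998, 0.068, -0.0], [0.068, -0.998, 0.004], [0.0, -0.004, -1.0]]
wrist_force: [0.6, 1.2, 0.2]
finger_gap: 0.0599
```

Run:
```python
from rows import *
np.set_printoptions(precision=4,suppress=True)
s=arm.get_state();print(s["t"],s["joint_pos"],s["ee_pos"],s["finger_gap"])
a=np.r_[s["ee_pos"],.05];b=np.array([.46,-.13,.30,.028])
print(np.linalg.norm(b-a))
rows([a+(b-a)*k/8 for k in range(1,9)],.3)
```

```text
2.2333 [-0.212  -0.9199  2.1174  0.004   1.9451 -0.2783] [0.2385 0.0648 0.4195] 0.05989454749987517
0.3189954626596683
[-0.004, -0.0, 0.021, 0.026, 0.026, 0.015, 0.3]
[-0.004, -0.0, 0.023, 0.052, 0.052, 0.03, 0.3]
[-0.004, -0.0, 0.026, 0.078, 0.079, 0.045, 0.3]
[-0.004, -0.0, 0.029, 0.104, 0.105, 0.059, 0.3]
[-0.004, -0.0, 0.032, 0.13, 0.131, 0.074, 0.3]
[-0.004, -0.0, 0.034, 0.156, 0.157, 0.089, 0.3]
[-0.004, -0.0, 0.037, 0.182, 0.184, 0.104, 0.3]
[-0.004, -0.0, 0.04, 0.208, 0.21, 0.119, 0.3]
```

Request:
apply_moves:
  moves:
    - [0,0,0.02,0.026,0.026,0.015,0.3]
    - [0,0,0.025,0.052,0.052,0.03,0.3]
    - [0,0,0.03,0.078,0.08,0.045,0.3]
    - [0,0,0.03,0.104,0.105,0.06,0.3]
    - [0,0,0.035,0.13,0.131,0.075,0.3]
    - [0,0,0.035,0.156,0.157,0.09,0.3]
    - [0,0,0.04,0.182,0.184,0.105,0.3]
    - [0,0,0.04,0.208,0.21,0.12,0.3]
    - [0,0,0.04,0.208,0.21,0.12,0.3]

```text
t: 2.98
ee_pos: [0.4612, -0.1327, 0.2919]
ee_rot: [[1.0, 0.025, -0.01], [0.025, -1.0, 0.009], [-0.01, -0.009, -1.0]]
wrist_force: [-0.1, 0.7, -1.9]
finger_gap: 0.0596
```

```bash
cat > snap.py <<'E'
import sys
from cell import arm, vision
import cv2, numpy as np
def snap(n,tag):
    s=arm.get_state();i=vision.camera_info(n)
    p,d=vision.snapshot(n);cv2.imwrite(f"pics/{n}{tag}.png",p)
    np.savez(f"{n}{tag}.npz",p=p,d=d,rvec=i["rvec"],tvec=i["tvec"],fov=i["fov_y"],cx=i["cx"],cy=i["cy"])
    np.set_printoptions(precision=4,suppress=True)
    R,_=cv2.Rodrigues(i["rvec"]); print(n,s["t"],s["joint_pos"],s["ee_pos"],"cam",-R.T@i["tvec"],R[2])
for n in sys.argv[2:]: snap(n,sys.argv[1])
E
python3 snap.py 1 wrist top
```

```text
wrist 2.9833 [-0.5185 -0.2061  1.9051  0.0028  1.4559 -0.5437] [ 0.4612 -0.1327  0.2919] cam [ 0.4615 -0.0585  0.4357] [-0.0025 -0.2863 -0.9581]
top 3.0333 [-0.517  -0.2128  1.9064  0.0032  1.4593 -0.5432] [ 0.4602 -0.1312  0.2943] cam [ 0.1849 -0.0606  1.4348] [ 0.2148  0.0231 -0.9764]
```

View pics/wrist1.png

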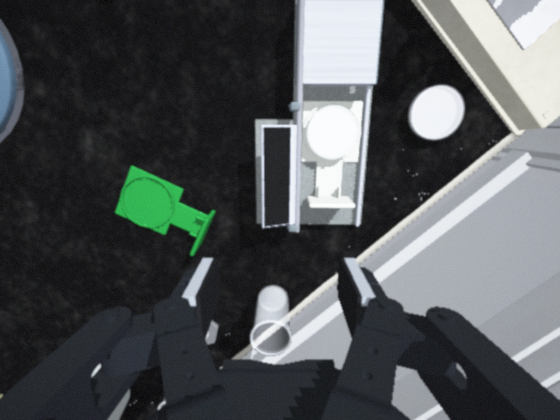

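View pics/top1.png

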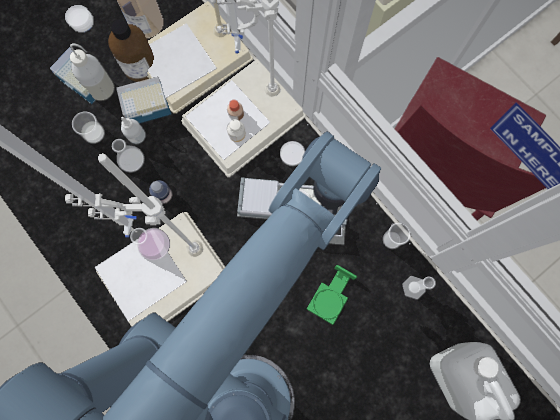

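Run:
```python
from h import *
np.set_printoptions(precision=4,suppress=True)
z=load("wrist1.npz")
cv2.imwrite("pics/wc.png",cv2.resize(z["p"][80:240,245:390],None,fx=3.7,fy=3.7,interpolation=cv2.INTER_CUBIC))
t=load("top1.npz");W=cloud(t)
for u,v in [(375,175),(320,145),(340,150),(360,140),(330,240),(300,210),(350,100),(380,140),(400,160),(410,190),(430,210),(355,125),(330,100),(450,235)]: print(u,v,W[v,u])
```

```text
375 175 [ 0.4472 -0.1884  0.5884]
320 145 [ 0.4881 -0.0945  0.5899]
340 150 [ 0.485  -0.1284  0.5843]
360 140 [ 0.6775 -0.213   0.1302]
330 240 [ 0.3421 -0.1293  0.5328]
300 210 [ 0.372  -0.0726  0.6049]
350 100 [ 0.7154 -0.1653  0.279 ]
380 140 [ 0.6315 -0.2426  0.2651]
400 160 [ 0.5857 -0.2892  0.2742]
410 190 [ 0.5362 -0.3291  0.2127]
430 210 [ 0.491  -0.3755  0.2219]
355 125 [ 0.6786 -0.1874  0.2232]
330 100 [ 0.7418 -0.1232  0.21  ]
450 235 [ 0.4399 -0.4269  0.2111]
```

View pics/wc.png

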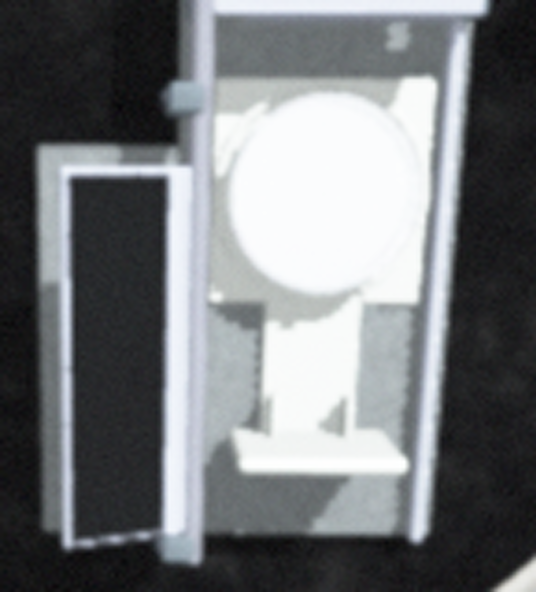

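Run:
```python
from h import *
np.set_printoptions(precision=4,suppress=True)
z=load("wrist1.npz")
def T(u,v,h): return plane(z,(u+.5)/3.7+245-.5,(v+.5)/3.7+80-.5,h)
for n,p in dict(treadOuterTop=T(62,168,.0605),treadOuterBot=T(66,548,.0605),baseNL=T(38,145,.004),baseNR=T(42,532,.004),postBL=T(162,560,.044),postBR=T(203,562,.044),post2L=T(166,95,.044),
 railBotIn=T(410,542,.012),railBotOut=T(427,542,.012),railTopIn=T(447,25,.012),railTopOut=T(470,25,.012),floorEnd=T(300,533,.004),
 barBL=T(238,473,.052),barBR=T(405,473,.052),plateL=T(213,302,.008),plateR=T(420,302,.008),dish=T(326,194,.023)).items(): print(n,p)
W=cloud(z); 
for u,v in [(300,250),(320,194),(320,467),(110,350),(75,350),(160,350)]: print(W[int(v/3.7+80),int(u/3.7+245)])
```

```text
treadOuterTop [ 0.4378 -0.0637  0.0605]
treadOuterBot [ 0.4405 -0.193   0.0605]
baseNL [ 0.4254 -0.0566  0.004 ]
baseNR [ 0.4275 -0.2066  0.004 ]
postBL [ 0.4752 -0.2026  0.044 ]
postBR [ 0.4904 -0.2029  0.044 ]
post2L [ 0.4708 -0.0399  0.044 ]
railBotIn [ 0.5746 -0.2038  0.012 ]
railBotOut [ 0.5813 -0.2036  0.012 ]
railTopIn [ 0.5687 -0.0129  0.012 ]
railTopOut [ 0.5767 -0.0127  0.012 ]
floorEnd [ 0.532 -0.204  0.004]
barBL [ 0.5006 -0.1661  0.052 ]
barBR [ 0.5596 -0.1644  0.052 ]
plateL [ 0.492  -0.1116  0.008 ]
plateR [ 0.57   -0.1095  0.008 ]
dish [ 0.5292 -0.0707  0.023 ]
[ 0.5214 -0.0899  0.0249]
[ 0.5268 -0.0706  0.0237]
[ 0.5294 -0.1634  0.0513]
[ 0.4539 -0.1228  0.0545]
[ 0.4428 -0.1223  0.059 ]
[ 0.4718 -0.1236  0.0466]
```

Run:
```python
from h import *
from cell import arm
np.set_printoptions(precision=4,suppress=True)
z=load("wrist1.npz")
cv2.imwrite("pics/wf.png",cv2.resize(z["p"][235:345,160:400],None,fx=3.3,fy=3.3,interpolation=cv2.INTER_CUBIC))
W=cloud(z); E=np.array([.4612,-.1327,.2919]);R=np.array([[1,.025,-.01],[.025,-1,.009],[-.01,-.009,-1]])
L=(W-E)@R
m=(L[...,2]>-.05)&(L[...,2]<.03)&(abs(L[...,0])<.08)&(abs(L[...,1])<.03)
v,u=np.where(m)
for sgn in(-1,1):
    k=m&(sgn*L[...,0]>0)
    P=L[k]; v,u=np.where(k); o=np.argsort(-P[:,2])[:12]
    print(len(P)); 
    for i in o: print(u[i],v[i],P[i])
print(arm.get_state()["ee_pos"])
```

```text
2326
220 289 [-0.0292  0.0086 -0.0055]
219 273 [-0.0292 -0.0007 -0.0055]
219 269 [-0.0291 -0.0029 -0.0056]
219 271 [-0.0291 -0.0019 -0.0057]
220 286 [-0.029   0.0065 -0.0059]
220 287 [-0.029   0.0071 -0.006 ]
219 270 [-0.029  -0.0026 -0.0061]
220 284 [-0.0289  0.0053 -0.0061]
219 276 [-0.0291  0.0007 -0.0061]
218 259 [-0.0291 -0.0088 -0.0063]
219 272 [-0.029  -0.0017 -0.0064]
219 274 [-0.029  -0.0006 -0.0065]
2335
338 270 [ 0.0309 -0.0021 -0.0051]
337 286 [ 0.0309  0.0068 -0.0055]
337 287 [ 0.0309  0.0073 -0.0055]
338 275 [ 0.031   0.0004 -0.0056]
337 289 [ 0.031   0.0085 -0.0056]
339 261 [ 0.031  -0.0075 -0.0058]
338 278 [ 0.031   0.0019 -0.006 ]
337 288 [ 0.0308  0.0076 -0.006 ]
338 269 [ 0.0307 -0.0032 -0.0061]
338 271 [ 0.0307 -0.0022 -0.0062]
338 272 [ 0.0308 -0.0016 -0.0062]
338 273 [ 0.0308 -0.0011 -0.0063]
[ 0.46   -0.1304  0.2966]
```

View pics/wf.png

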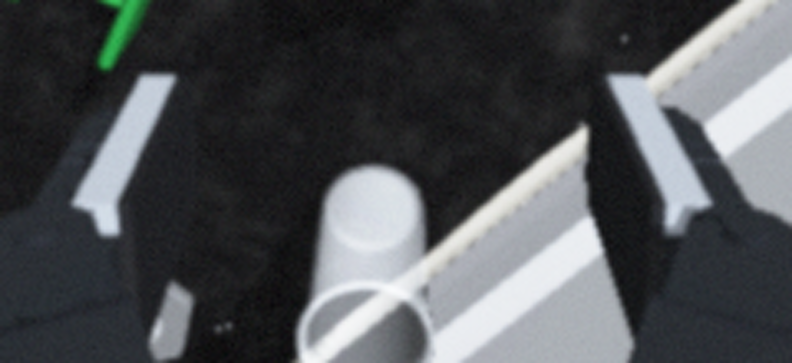

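Run:
```python
from rows import *
s=arm.get_state();a=np.r_[s["ee_pos"],.026];b=np.array([.4945,-.1838,.09,.026])
rows([a+(b-a)*k/6 for k in range(1,7)],.3)
```

```text
[-0.007, 0.004, 0.001, 0.006, 0.009, 0.034, 0.3]
[-0.007, 0.004, 0.001, 0.011, 0.019, 0.069, 0.3]
[-0.007, 0.004, 0.001, 0.017, 0.028, 0.103, 0.3]
[-0.007, 0.004, 0.001, 0.023, 0.037, 0.137, 0.3]
[-0.007, 0.004, 0.001, 0.028, 0.046, 0.172, 0.3]
[-0.007, 0.004, 0.001, 0.034, 0.056, 0.206, 0.3]
```

Request:
apply_moves:
  moves:
    - [-0.007,0.004,0.001,0.006,0.009,0.034,0.3]
    - [-0.007,0.004,0.001,0.012,0.02,0.069,0.3]
    - [-0.007,0.004,0.001,0.018,0.03,0.103,0.3]
    - [-0.007,0.004,0.001,0.024,0.04,0.137,0.3]
    - [-0.007,0.004,0.001,0.029,0.048,0.172,0.3]
    - [-0.007,0.004,0.001,0.034,0.056,0.206,0.3]
    - [-0.007,0.004,0.001,0.034,0.056,0.206,0.3]
    - [-0.007,0.004,0.001,0.034,0.056,0.206,0.3]

```text
t: 3.75
ee_pos: [0.4938, -0.1832, 0.0903]
ee_rot: [[1.0, 0.026, -0.002], [0.026, -1.0, 0.001], [-0.002, -0.001, -1.0]]
wrist_force: [0.1, 0.2, 0.5]
finger_gap: 0.0598
```

```bash
python3 snap.py 2 wrist; python3 snap.py 2 scene
```

```text
wrist 3.75 [-0.5706  0.1382  1.963  -0.0005  1.0424 -0.5965] [ 0.4938 -0.1832  0.0903] cam [ 0.4928 -0.1078  0.2334] [ 0.0057 -0.2941 -0.9557]
scene 3.8 [-0.5704  0.1359  1.9611 -0.0005  1.0421 -0.5965] [ 0.4952 -0.184   0.0923] cam [ 0.1301 -0.7119  0.9516] [ 0.2813  0.5713 -0.7711]
```

View pics/wrist2.png

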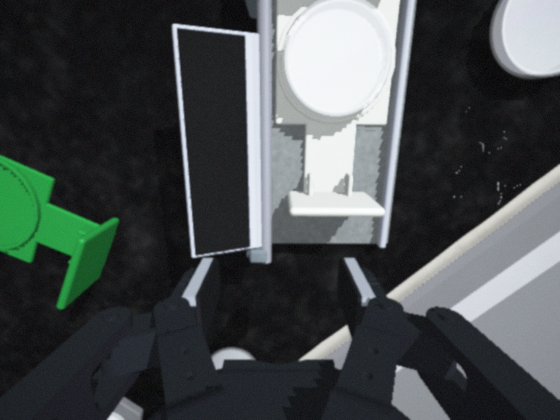

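View pics/scene2.png

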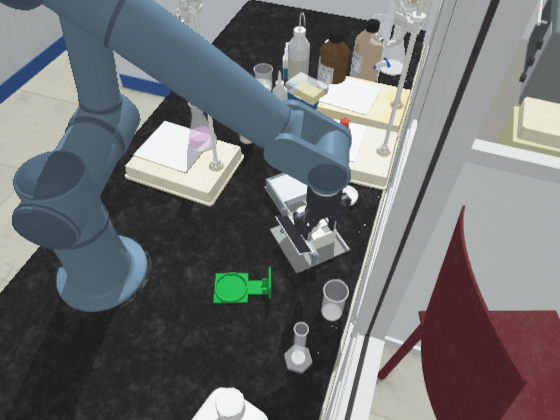

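Run:
```python
from h import *
np.set_printoptions(precision=4,suppress=True)
z=load("wrist2.npz")
O=np.array([.527,-.0093]);X=np.array([-.026,1]);Y=np.array([-1,-.026])
for n,u,v,h in [("barL",291,214.5,.052),("barR",384,214.5,.052),("trNearOut",192,257,.060),("trNearIn",256,248,.045),("trFarOut",174,25,.06),("railEndIn",382,247,.012),("railIn",404,60,.012),("dish",337,58,.023),("plateL",275,124,.008),("plateR",388,124,.008)]:
    p=plane(z,u,v,h); q=p[:2]-O; print(n,p,"port",q@X,q@Y)
```

```text
barL [ 0.5019 -0.1652  0.052 ] port -0.1552369483490197 0.029147728375434893
barR [ 0.5601 -0.1636  0.052 ] port -0.15514981975724548 -0.02905927298998984
trNearOut [ 0.4406 -0.1923  0.06  ] port -0.18071406529117223 0.09111319177894209
trNearIn [ 0.4796 -0.1917  0.045 ] port -0.181172425991608 0.05211610311659649
trFarOut [ 0.4388 -0.0645  0.06  ] port -0.05287062912028397 0.08959321183795099
railEndIn [ 0.5768 -0.2028  0.012 ] port -0.1947713569547838 -0.04477742951328181
railIn [ 0.5743 -0.0689  0.012 ] port -0.06079508471958438 -0.045739738594454994
dish [ 0.5281 -0.0708  0.023 ] port -0.06150413611769227 0.0004537602396388633
plateL [ 0.4901 -0.1118  0.008 ] port -0.10154265027621029 0.039587598063491505
plateR [ 0.5705 -0.1096  0.008 ] port -0.10147642039020562 -0.0409051840981943
```

Request:
apply_moves:
  moves:
    - [0,0,0,0,0,0.02,0.3]
    - [0,0,0,0,0,0.035,0.3]
    - [0,0,0,0,0,0.045,0.3]
    - [0,0,0,0,0,0.055,0.3]
    - [0,0,0,0,0,0.062,0.3]
    - [0,0,0,0,0,0.062,0.3]
    - [0,0,0,0,0,0.062,0.3]

```text
t: 4.43
ee_pos: [0.4967, -0.1853, 0.0334]
ee_rot: [[1.0, 0.027, 0.004], [0.027, -1.0, -0.005], [0.004, 0.005, -1.0]]
wrist_force: [-4.6, 0.4, 7.6]
finger_gap: 0.06
```

```bash
python3 snap.py 3 wrist; python3 snap.py 3 scene; python3 -c "
from cell import arm;s=arm.get_state();print(s['wrist_force'],s['ee_pos'],s['ee_rot'])
from h import *
s=load('scene3.npz');cv2.imwrite('pics/sc3.png',cv2.resize(s['p'][150:280,250:370],None,fx=4.6,fy=4.6,interpolation=cv2.INTER_CUBIC))"
```

```text
wrist 4.4333 [-0.5703  0.2419  1.9706 -0.002   0.9229 -0.5965] [ 0.4967 -0.1853  0.0334] cam [ 0.4947 -0.1091  0.1762] [ 0.0121 -0.2993 -0.9541]
scene 4.4833 [-0.5703  0.2416  1.9706 -0.002   0.9232 -0.5965] [ 0.4967 -0.1853  0.0336] cam [ 0.1301 -0.7119  0.9516] [ 0.2813  0.5713 -0.7711]
[-4.62477896  0.63819468  7.31125483] [ 0.49672338 -0.18531347  0.03363993] [[ 0.99961613  0.02735173  0.00441328]
 [ 0.02737259 -0.99961408 -0.00473706]
 [ 0.00428201  0.00485605 -0.99997904]]
```

View pics/wrist3.png

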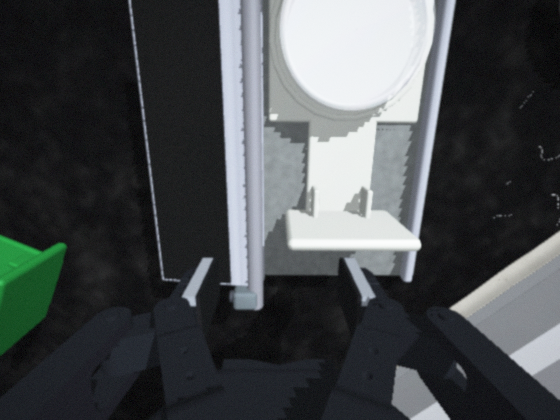

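View pics/sc3.png

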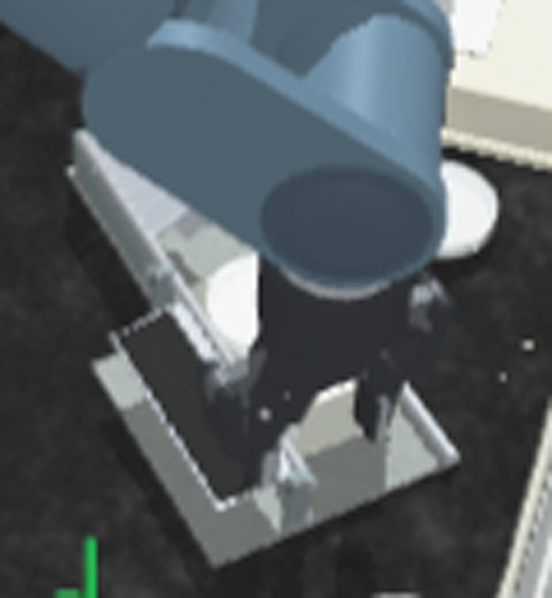

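Request:
apply_moves:
  moves:
    - [0,0,0,0,0,0.007,0.3]
    - [0,0,0,0,0,0.011,0.3]
    - [0,0,0,0,0,0.011,0.3]
    - [0,0,0,0,0,0.011,0.3]

```text
t: 4.87
ee_pos: [0.4978, -0.1856, 0.0268]
ee_rot: [[1.0, 0.028, 0.004], [0.028, -1.0, -0.005], [0.004, 0.005, -1.0]]
wrist_force: [-8.9, 5.6, 22.7]
finger_gap: 0.06
```

```bash
python3 snap.py 4 wrist; python3 snap.py 4 top
python3 - <<'E'
from cell import arm
from h import *
np.set_printoptions(precision=4,suppress=True)
s=arm.get_state();print(s['wrist_force'],s['ee_pos'],s['ee_rot'])
O=np.array([.527,-.0093]);X=np.array([-.026,1]);Y=np.array([-1,-.026])
for n in("top","wrist"):
    W=cloud(load(n+"4.npz")); q=W[...,:2]-O; px=q@X;py=q@Y
    for lo,hi in((-.16,-.12),(-.12,-.06),(0,.09)):
        for a,b in ((60,70),(70,80),(80,90),(90,97),(-46,-40),(-30,-20),(-10,0),(0,10),(10,20)):
            m=(px>lo)&(px<hi)&(py>a/1e3)&(py<b/1e3)&(W[...,2]<.12)
            if m.sum()>5: print(n,lo,a,m.sum(),np.nanpercentile(W[m][:,2],[10,50,90]))
E
```

```text
wrist 4.8667 [-0.5695  0.2568  1.9679 -0.0023  0.9108 -0.5959] [ 0.4978 -0.1856  0.0268] cam [ 0.4959 -0.1094  0.1695] [ 0.012  -0.2995 -0.954 ]
top 4.9167 [-0.5694  0.2567  1.9681 -0.0024  0.9106 -0.5959] [ 0.4978 -0.1856  0.0268] cam [ 0.1849 -0.0606  1.4348] [ 0.2148  0.0231 -0.9764]
[-8.6082  5.6174 23.0053] [ 0.4979 -0.1856  0.0268] [[ 0.9996  0.0279  0.0043]
 [ 0.0279 -0.9996 -0.005 ]
 [ 0.0042  0.0051 -1.    ]]
top -0.12 -46 49 [0.0021 0.0104 0.0145]
top -0.12 -30 42 [0.0104 0.0213 0.0262]
top -0.12 -10 32 [0.0199 0.0238 0.0265]
top -0.12 0 29 [0.0206 0.0238 0.0279]
top -0.12 10 18 [0.0198 0.0226 0.0282]
top 0 60 119 [-0.0039 -0.0001  0.0041]
top 0 70 117 [-0.0037  0.0002  0.0034]
top 0 80 122 [-0.0041 -0.0001  0.0041]
top 0 90 86 [-0.0047 -0.0007  0.0032]
top 0 -46 102 [0.0051 0.0163 0.029 ]
top 0 -10 164 [0.0919 0.0987 0.1047]
top 0 0 158 [0.0803 0.0868 0.0933]
top 0 10 165 [0.0677 0.0747 0.0821]
wrist -0.16 60 2291 [0.0308 0.0338 0.1055]
wrist -0.16 70 1404 [0.0258 0.0277 0.0297]
wrist -0.16 80 1271 [0.0208 0.0229 0.0249]
wrist -0.16 90 151 [0.0039 0.0048 0.0191]
wrist -0.16 -46 1269 [0.0042 0.0096 0.0128]
wrist -0.16 -30 1760 [0.0039 0.0053 0.0516]
wrist -0.16 -10 1972 [0.0079 0.0095 0.0519]
wrist -0.16 0 3590 [0.0083 0.0521 0.1115]
wrist -0.16 10 3927 [0.008  0.0533 0.1167]
wrist -0.12 60 3249 [0.0304 0.0325 0.0345]
wrist -0.12 70 2933 [0.0256 0.0276 0.0296]
wrist -0.12 80 2554 [0.0207 0.0228 0.0248]
wrist -0.12 90 317 [0.0038 0.0047 0.0058]
wrist -0.12 -46 2242 [0.0042 0.0101 0.0128]
wrist -0.12 -30 2673 [0.0043 0.0228 0.0243]
wrist -0.12 -10 2978 [0.0083 0.0232 0.0244]
wrist -0.12 0 3044 [0.0082 0.0233 0.0244]
wrist -0.12 10 3054 [0.0078 0.0231 0.0243]
```

View pics/wrist4.png

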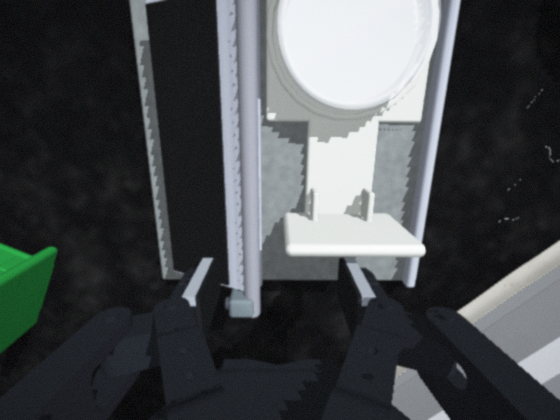

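View pics/top4.png

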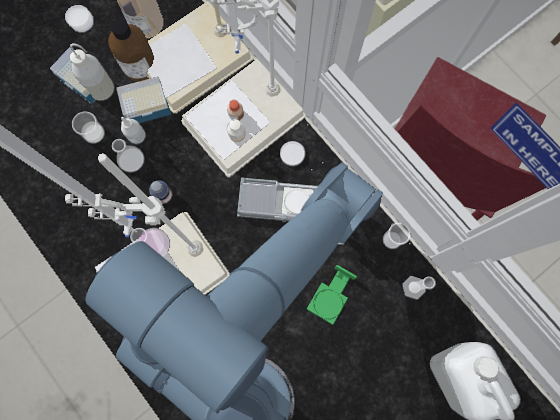

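Request:
apply_moves:
  moves:
    - [0,0,0,-0.001,-0.005,-0.001,0.3]
    - [0,0,0,-0.001,-0.009,-0.001,0.3]
    - [0,0,0,-0.001,-0.014,-0.001,0.3]
    - [0,0,0,-0.001,-0.02,0,0.3]
    - [0,0,0,-0.001,-0.026,0,0.3]
    - [0,0,0,-0.001,-0.032,0,0.3]
    - [0,0,0,-0.001,-0.039,0,0.3]
    - [0,0,0,-0.001,-0.046,0,0.3]

```text
t: 5.63
ee_pos: [0.4991, -0.1433, 0.0312]
ee_rot: [[0.999, 0.03, 0.012], [0.03, -0.999, -0.013], [0.011, 0.014, -1.0]]
wrist_force: [-3.2, -9.1, 11.7]
finger_gap: 0.0596
```

```bash
cat > chk.py <<'E'
import sys
from cell import arm
from h import *
np.set_printoptions(precision=4,suppress=True)
s=arm.get_state();print(s['wrist_force'],s['ee_pos'],s['finger_gap'])
O=np.array([.527,-.0093]);X=np.array([-.026,1]);Y=np.array([-1,-.026])
q=s['ee_pos'][:2]-O;print("tcp port",q@X,q@Y)
W=cloud(load("wrist"+sys.argv[1]+".npz")); q=W[...,:2]-O; px=q@X;py=q@Y
m=(px>-.17)&(px<-.04)&(py>.072)&(py<.088)&(W[...,2]<.06)&(W[...,2]>.01)
A=np.c_[py[m],np.ones(m.sum())];k=np.linalg.lstsq(A,W[m][:,2],rcond=None)[0]
print("treadle slope",np.arctan(k[0]),"flap ~",.4-np.arctan(k[0]))
m=(abs(py+.018)<.008)&(W[...,2]>.047)&(W[...,2]<.056)&(px<-.03)
if m.sum(): print("bar px",np.percentile(px[m],[2,50,98]),m.sum())
E
python3 snap.py 5 wrist; python3 chk.py 5
```

```text
wrist 5.6333 [-0.495   0.219   2.0042 -0.008   0.9017 -0.5197] [ 0.4991 -0.1433  0.0312] cam [ 0.4959 -0.0658  0.1733] [ 0.0198 -0.3077 -0.9513]
[-0.2619 -5.4648  9.7692] [ 0.4989 -0.1419  0.031 ] 0.05963326491928444
tcp port -0.1318911953374173 0.03157388863366207
treadle slope -0.4000296319455163 flap ~ 0.8000296319455162
bar px [-0.1255 -0.1171 -0.1149] 620
```

View pics/wrist5.png

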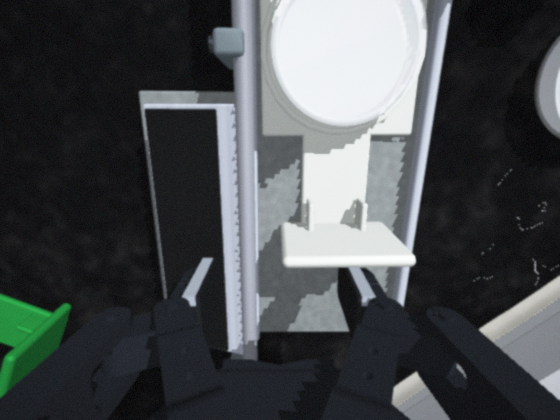

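Run:
```python
from rows import *
O=np.array([.527,-.0093]);X=np.array([-.026,1]);Y=np.array([-1,-.026])
w=[]
for px in (-.126,-.119,-.112,-.105,-.098,-.091,-.084,-.077):
    p=O+px*X+.036*Y; w.append((p[0],p[1],.029,.028))
rows(w,.3)
```

```text
[0.012, -0.011, 0.002, -0.004, -0.006, 0.002, 0.3]
[0.012, -0.011, 0.002, -0.004, -0.013, 0.002, 0.3]
[0.012, -0.011, 0.002, -0.004, -0.02, 0.002, 0.3]
[0.012, -0.011, 0.002, -0.004, -0.027, 0.002, 0.3]
[0.012, -0.011, 0.002, -0.004, -0.034, 0.002, 0.3]
[0.012, -0.011, 0.002, -0.004, -0.041, 0.001, 0.3]
[0.012, -0.011, 0.002, -0.004, -0.048, 0.001, 0.3]
[0.012, -0.011, 0.002, -0.004, -0.055, 0.001, 0.3]
```

Request:
apply_moves:
  moves:
    - [0.006,-0.006,0,-0.002,-0.006,0.001,0.3]
    - [0.012,-0.011,0,-0.004,-0.013,0.002,0.3]
    - [0.012,-0.011,0,-0.004,-0.02,0.002,0.3]
    - [0.012,-0.011,0,-0.004,-0.027,0.002,0.3]
    - [0.012,-0.011,0,-0.004,-0.034,0.001,0.3]
    - [0.012,-0.011,0,-0.004,-0.041,0.001,0.3]
    - [0.012,-0.011,0,-0.004,-0.048,0.001,0.3]
    - [0.012,-0.011,0,-0.004,-0.055,0.001,0.3]

```text
t: 6.35
ee_pos: [0.4973, -0.0901, 0.0338]
ee_rot: [[0.999, 0.032, 0.009], [0.032, -0.999, -0.008], [0.009, 0.008, -1.0]]
wrist_force: [-1.4, -8.5, 10.8]
finger_gap: 0.0598
```

```bash
python3 snap.py 6 wrist; python3 chk.py 6
python3 - <<'E'
from rows import *
O=np.array([.527,-.0093]);X=np.array([-.026,1]);Y=np.array([-1,-.026])
w=[]
for px in (-.072,-.067,-.063,-.060,-.057,-.057,-.057):
    p=O+px*X+.036*Y; w.append((p[0],p[1],.029,.028))
rows(w,.3)
E
```

```text
wrist 6.35 [-0.4019  0.1877  2.0356 -0.0048  0.9072 -0.4306] [ 0.4973 -0.0901  0.0338] cam [ 0.4944 -0.0134  0.1763] [ 0.0176 -0.3023 -0.9531]
[ 1.3645 -3.6298  9.5576] [ 0.4971 -0.0888  0.0336] 0.05993002139466526
tcp port -0.07871551057992456 0.03196963888488373
treadle slope -0.34271271628017946 flap ~ 0.7427127162801794
bar px [-0.0722 -0.0637 -0.0615] 581
[0.007, -0.008, 0.004, -0.004, -0.007, 0.004, 0.3]
[0.007, -0.008, 0.004, -0.004, -0.012, 0.004, 0.3]
[0.007, -0.008, 0.004, -0.004, -0.016, 0.004, 0.3]
[0.007, -0.008, 0.004, -0.004, -0.019, 0.004, 0.3]
[0.007, -0.008, 0.004, -0.004, -0.022, 0.004, 0.3]
[0.007, -0.008, 0.004, -0.004, -0.022, 0.004, 0.3]
[0.007, -0.008, 0.004, -0.004, -0.022, 0.004, 0.3]
```

View pics/wrist6.png

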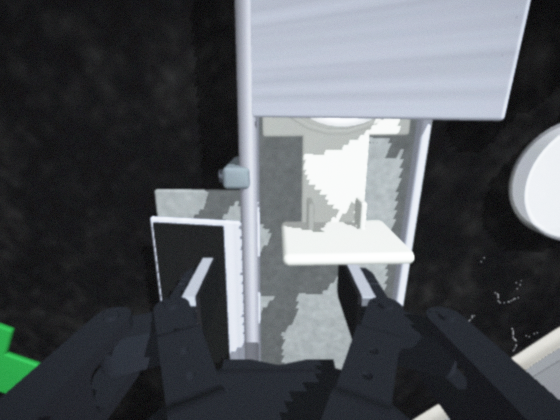

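Request:
apply_moves:
  moves:
    - [0.007,-0.008,0,-0.003,-0.006,0.003,0.3]
    - [0.007,-0.008,0,-0.004,-0.011,0.004,0.3]
    - [0.007,-0.008,0,-0.004,-0.015,0.004,0.3]
    - [0.007,-0.008,0,-0.004,-0.018,0.004,0.3]
    - [0.007,-0.008,0,-0.004,-0.021,0.004,0.3]
    - [0.007,-0.008,0,-0.004,-0.021,0.004,0.3]
    - [0.007,-0.008,0,-0.004,-0.021,0.004,0.3]

```text
t: 6.98
ee_pos: [0.4966, -0.073, 0.0343]
ee_rot: [[0.999, 0.033, 0.009], [0.033, -0.999, -0.01], [0.009, 0.011, -1.0]]
wrist_force: [-4.1, -16.4, 11.7]
finger_gap: 0.0594
```

```bash
python3 snap.py 7 wrist; python3 chk.py 7
```

```text
wrist 6.9833 [-0.3688  0.1793  2.0443 -0.0081  0.906  -0.397 ] [ 0.4966 -0.073   0.0343] cam [0.4936 0.004  0.1766] [ 0.0182 -0.3046 -0.9523]
[ -4.0124 -17.1949  11.362 ] [ 0.4966 -0.0729  0.0343] 0.05989467577699823
tcp port -0.0628558150319337 0.03202572437585948
treadle slope -0.4822350528323594 flap ~ 0.8822350528323595
bar px [-0.055  -0.0466 -0.0446] 582
```

View pics/wrist7.png

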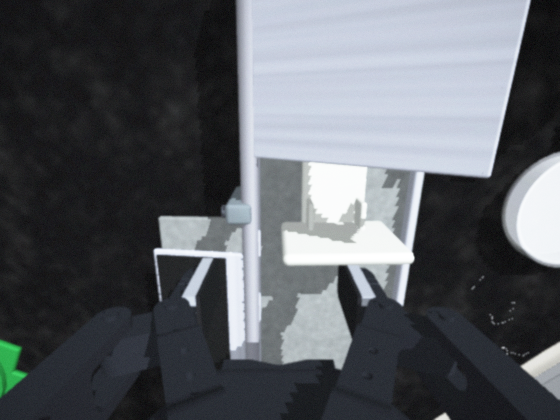

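Request:
apply_moves:
  moves:
    - [0.007,-0.006,0,-0.003,-0.008,0.004,0.3]
    - [0.007,-0.006,0,-0.003,-0.011,0.004,0.3]
    - [0.007,-0.006,0,-0.003,-0.011,0.004,0.3]

```text
t: 7.28
ee_pos: [0.499, -0.0719, 0.0371]
ee_rot: [[0.999, 0.034, 0.014], [0.034, -0.999, -0.023], [0.013, 0.023, -1.0]]
wrist_force: [-10.4, -37.9, 18.6]
finger_gap: 0.0599
```

```bash
python3 snap.py 8 wrist; python3 chk.py 8
```

```text
wrist 7.2833 [-0.3597  0.1749  2.0429 -0.0212  0.9028 -0.3805] [ 0.499  -0.0719  0.0371] cam [0.4952 0.0069 0.1784] [ 0.023  -0.3167 -0.9482]
[-10.815  -37.2994  17.7863] [ 0.499  -0.0719  0.0371] 0.05979625243176796
tcp port -0.06185662325809682 0.029670476650675105
treadle slope -0.010822652242191318 flap ~ 0.41082265224219133
bar px [-0.0541 -0.0449 -0.0436] 607
```

Run:
```python
from h import *
O=np.array([.527,-.0093]);X=np.array([-.026,1]);Y=np.array([-1,-.026])
for n in "5678":
    W=cloud(load(f"wrist{n}.npz"));q=W[...,:2]-O;px=q@X;py=q@Y;z=W[...,2]
    m=(px>.0)&(px<.06)&(py>-.03)&(py<.03)&(z>.045)&(z<.13)
    if m.sum()>50:
        k=np.polyfit(py[m],z[m],1);print(n,"cover",m.sum(),np.arctan(-k[0]))
    m=(px>-.1)&(px<-.055)&(py>.055)&(py<.095)&(z>.012)&(z<.06)
    h=np.c_[py[m],px[m],z[m]]
    for a in range(55,95,5):
        mm=(py[m]>a/1e3)&(py[m]<a/1e3+.005)
        if mm.sum()>5: print(n,a,mm.sum(),np.percentile(z[m][mm],[10,50,90]))
```

```text
5 55 1130 [0.03605294 0.03706688 0.03797078]
5 60 1030 [0.03541503 0.03629043 0.03721239]
5 65 1000 [0.03378906 0.03473475 0.03567792]
5 70 974 [0.03222854 0.03315788 0.03411362]
5 75 952 [0.03067053 0.0315406  0.03251752]
5 80 909 [0.02903979 0.03000792 0.03095084]
5 85 882 [0.02743318 0.02835838 0.02927685]
5 90 406 [0.02509047 0.02703582 0.02791398]
6 cover 23571 0.535988171267231
6 55 824 [0.03805326 0.03914825 0.0401952 ]
6 60 997 [0.03897535 0.04356999 0.05709466]
6 65 395 [0.0379028  0.03881974 0.05404189]
6 70 541 [0.03735083 0.03826586 0.05596709]
6 75 426 [0.03636956 0.03723447 0.03796588]
6 80 516 [0.03576257 0.03651835 0.03733705]
6 85 632 [0.03505058 0.03588918 0.03671103]
6 90 543 [0.03321014 0.03511075 0.03599085]
7 cover 32879 0.5033579188483023
7 55 743 [0.0384261  0.03950419 0.0406984 ]
7 60 725 [0.03945612 0.04068432 0.05629985]
7 65 100 [0.03892097 0.03940505 0.04003142]
7 70 206 [0.03862329 0.05084159 0.05844786]
7 75 110 [0.03760311 0.03832611 0.03896858]
7 80 216 [0.03699227 0.03778051 0.03852778]
7 85 344 [0.03661353 0.03721976 0.0379974 ]
7 90 309 [0.03485071 0.03658397 0.03735479]
8 cover 27993 0.35937151577238796
8 55 939 [0.04025109 0.04197264 0.05456458]
8 60 234 [0.04163374 0.04225014 0.04302257]
8 65 49 [0.0417823  0.04248368 0.04329049]
8 70 57 [0.04178033 0.0425193  0.04368177]
8 75 138 [0.04238023 0.04290114 0.04373045]
8 80 278 [0.04241985 0.04308209 0.0440633 ]
8 85 363 [0.0426502  0.04331054 0.04409449]
8 90 338 [0.04185189 0.04316977 0.04405346]
```

Request:
apply_moves:
  moves:
    - [0.01,-0.006,0,-0.003,-0.004,0.005,0.3]
    - [0.02,-0.012,0,-0.006,-0.003,0.01,0.3]
    - [0.02,-0.012,0,-0.006,-0.003,0.012,0.3]
    - [0.02,-0.012,0,-0.006,-0.003,0.012,0.3]

```text
t: 7.67
ee_pos: [0.4987, -0.0734, 0.0305]
ee_rot: [[0.999, 0.033, 0.013], [0.033, -0.999, -0.011], [0.013, 0.011, -1.0]]
wrist_force: [-1.0, -9.6, 13.5]
finger_gap: 0.06
```

```bash
python3 snap.py 9 wrist; python3 chk.py 9;python3 - <<'E'
from h import *
O=np.array([.527,-.0093]);X=np.array([-.026,1]);Y=np.array([-1,-.026])
for n in "9":
    W=cloud(load(f"wrist{n}.npz"));q=W[...,:2]-O;px=q@X;py=q@Y;z=W[...,2]
    m=(px>.0)&(px<.06)&(py>-.03)&(py<.03)&(z>.045)&(z<.13)
    k=np.polyfit(py[m],z[m],1);print(n,"cover",m.sum(),np.arctan(-k[0]))
E
```

```text
wrist 7.6667 [-0.3688  0.189   2.0421 -0.0067  0.8944 -0.3974] [ 0.4987 -0.0734  0.0305] cam [0.495  0.0036 0.1728] [ 0.0221 -0.305  -0.9521]
[ 0.1353 -9.822  14.0045] [ 0.4986 -0.0734  0.0305] 0.0595491776565464
tcp port -0.0633817257131726 0.030031655969082825
treadle slope -0.6049878811404626 flap ~ 1.0049878811404627
bar px [-0.0558 -0.0471 -0.045 ] 634
9 cover 38589 0.7785198573284282
```

View pics/wrist9.png

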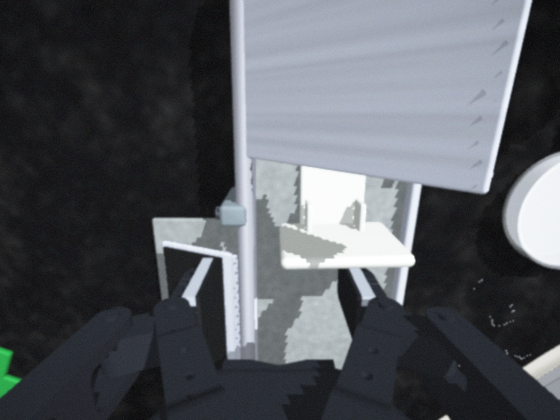

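Request:
apply_moves:
  moves:
    - [0.01,-0.012,0,-0.003,-0.005,0.006,0.3]
    - [0.01,-0.012,0,-0.003,-0.007,0.006,0.3]
    - [0.01,-0.012,0,-0.003,-0.007,0.006,0.3]

```text
t: 7.97
ee_pos: [0.4992, -0.0731, 0.0298]
ee_rot: [[0.999, 0.035, 0.007], [0.035, -0.999, -0.015], [0.007, 0.015, -1.0]]
wrist_force: [-10.2, -24.2, 17.2]
finger_gap: 0.0596
```

```bash
python3 snap.py 10 wrist; python3 chk.py 10;python3 - <<'E'
from h import *
O=np.array([.527,-.0093]);X=np.array([-.026,1]);Y=np.array([-1,-.026])
z_=load("wrist10.npz")
W=cloud(z_);q=W[...,:2]-O;px=q@X;py=q@Y;z=W[...,2]
m=(px>.0)&(px<.06)&(py>-.03)&(py<.03)&(z>.045)&(z<.13)
k=np.polyfit(py[m],z[m],1);print("cover",m.sum(),np.arctan(-k[0]))
cv2.imwrite("pics/wc10.png",cv2.resize(z_["p"][150:320,140:430],None,fx=2.7,fy=2.7,interpolation=cv2.INTER_CUBIC))
E
```

```text
wrist 7.9667 [-0.3648  0.1942  2.0376 -0.0142  0.8979 -0.391 ] [ 0.4992 -0.0731  0.0298] cam [0.4962 0.0045 0.1718] [ 0.0171 -0.3088 -0.951 ]
[ -9.844  -23.3379  16.6537] [ 0.4992 -0.0731  0.0298] 0.059433822578055504
tcp port -0.06309166354554945 0.029465663029171495
treadle slope -0.525808263005974 flap ~ 0.9258082630059741
bar px [-0.0554 -0.0471 -0.0448] 672
cover 39186 0.8213195322612771
```

View pics/wc10.png

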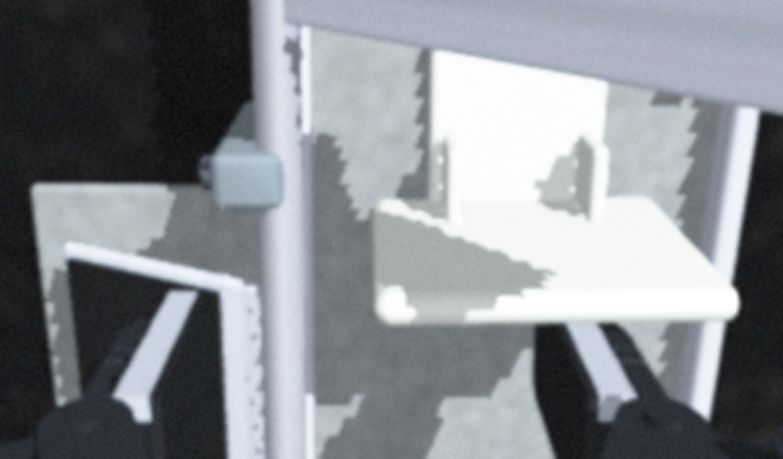

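Request:
apply_moves:
  moves:
    - [0,0,0,0,0.005,0.003,0.3]
    - [0,0,0,0,0.012,0.002,0.3]
    - [0,0,0,0,0.02,0,0.3]
    - [0,0,0,0,0.025,-0.004,0.3]
    - [0,0,0,0,0.025,-0.01,0.3]
    - [0,0,0,0,0.025,-0.018,0.3]
    - [0,0,0,0,0.025,-0.026,0.3]
    - [0,0,0,0,0.025,-0.036,0.3]
    - [0,0,0,0,0.025,-0.055,0.3]
    - [0,0,0,0,0.025,-0.09,0.3]

```text
t: 8.85
ee_pos: [0.4966, -0.0955, 0.1182]
ee_rot: [[0.999, 0.035, 0.0], [0.035, -0.999, -0.011], [0.0, 0.011, -1.0]]
wrist_force: [0.2, -1.0, 0.2]
finger_gap: 0.0599
```

Request:
apply_moves:
  moves:
    - [0,0,0,0,0.02,-0.04,0.3]
    - [0,0,0,0,0.04,-0.08,0.3]
    - [0,0,0,0,0.07,-0.11,0.3]
    - [0,0,0,0,0.08,-0.13,0.3]
    - [0,0,0,0,0.08,-0.13,0.3]

```text
t: 9.27
ee_pos: [0.5019, -0.1774, 0.2566]
ee_rot: [[0.999, 0.033, 0.011], [0.033, -0.999, -0.018], [0.01, 0.019, -1.0]]
wrist_force: [0.3, 0.3, 1.1]
finger_gap: 0.0594
```

```bash
python3 snap.py 11 wrist
python3 - <<'E'
from h import *
from cell import arm
s=arm.get_state();print(s["t"],s["ee_pos"],s["wrist_force"])
O=np.array([.527,-.0093]);X=np.array([-.026,1]);Y=np.array([-1,-.026])
z_=load("wrist11.npz")
W=cloud(z_);q=W[...,:2]-O;px=q@X;py=q@Y;z=W[...,2]
m=(px>.01)&(px<.07)&(py>-.03)&(py<.03)&(z>.015)&(z<.13)
k=np.polyfit(py[m],z[m],1);print("cover",m.sum(),np.arctan(-k[0]),np.median(z[m]))
m=(px>-.17)&(px<-.06)&(py>.06)&(py<.088)&(z>.015)&(z<.08)
k=np.polyfit(py[m],z[m],1);print("treadle",m.sum(),np.arctan(k[0]))
m=(abs(py)<.02)&(z>.048)&(z<.057)&(px<-.03)&(px>-.1)
print("bar",np.percentile(px[m],[1,50,99]),m.sum())
E
```

```text
wrist 9.2667 [-0.5479 -0.0644  1.8421 -0.0105  1.3452 -0.5784] [ 0.5019 -0.1774  0.2566] cam [ 0.4986 -0.0993  0.3984] [ 0.0197 -0.3124 -0.9497]
9.3167 [ 0.50072895 -0.17560419  0.25336302] [0.17079714 0.64112477 0.04320601]
cover 585 -0.00583163618545931 0.03984178438983825
treadle 2749 0.4002845279575785
bar [-0.0516493  -0.04893572 -0.0454703 ] 242
```

View pics/wrist11.png

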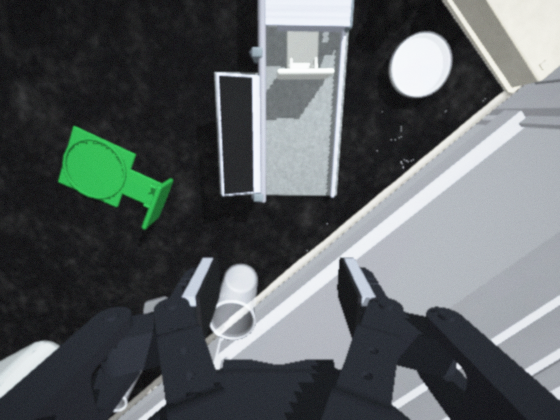

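```bash
python3 -c "
from cell import arm
print(arm.hand_in())"
```

```text
the job is handed in; nothing more can be done
None
```

I loaded the carrier fully into the dish port, let the flap close behind it, and handed the job in at about 9.3 s of the 43 s allowed. The interface gives no verdict, so what follows rests on my own measurements.

**What I did:** I folded the arm back past the titration stand. One fingertip pressed the treadle and opened the flap to its stop, about 0.85 rad. The other fingertip, with the jaws about 60 mm apart, pushed the carrier in by its bar.

**Holding at the stop:** With the flap at about 0.82 rad, a push of about 24 N no longer moved the carrier, which shows it was against the back stop.

**Last checks, with the fingers clear:**

| Check | Measured | Meaning |
|---|---|---|
| Treadle slope | 0.400 rad | flap at about 0 |
| Cover | level | flap closed |
| Bar's back face | x ≈ −0.0515 m | carrier at about 0.0435 m (home is 0.044, limit 0.038) |
| Wrist force | about 0.7 N | robot touches nothing |

**What disagreed or was not checked:**
- **Flap dip:** one check push of about 38 N lifted the treadle finger and the flap sank to about 0.36 rad for a moment. At the first arrival it was about 0.50 rad. I pressed it open again to about 0.8 rad and repeated the hold with the carrier home.
- **Flap angle near home:** the treadle-slope reading did not match the cover's slope there, because the fingers hid part of the treadle. I used the cover's slope instead.
- **Dish in its ring:** I could not see this once the cover had closed.
- **Other glassware:** no contact showed in the images or the forces, but I did not measure it again at the end.

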